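Slide a tray of cells home in the jig and clamp it

TASK

The cells in the blue tray are not welded yet, so slide the tray (it has an upright tab to hold) along the grey jig plate, without lifting it, into the open bay between the jig's rails until its nose is fully home against the back rail. Then slide the jig's fence up to the tray so that it sits square and snug against the fixed side rail, and finally swing the toggle clamp so that its pad comes down onto the cork pad over the cells. Leave the other things on the bench where they are.

Things in the scene. Friction and masses are not known exactly. Their poses are not given: they have to be found in the camera images.
- tray_center (a point): Centre of the loose blue cell tray, half-way up (11.5 mm above its flat underside). Tray 112 (x) x 60 (y) mm, about 0.2 kg. +x is its nose, 56 mm ahead, which goes to the jig's back rail; z up. Three green 18 mm cells lie along x in it and move with it, from 12 mm behind this point to 51 mm ahead. It starts on the jig's bare loading end, its nose roughly towards the bay.
- cork_pad (a point): Middle of the top face of the flat cork pressure pad (32 x 54 mm) that lies over the cells in the tray, 22 mm ahead of the tray's centre, 23 mm above the tray's underside. The clamp's pad belongs on it.
- tray_tab (a point): Middle of the tray's upright grip tab, 18 mm above the tray's underside, at its rear end, 52 mm behind its centre; axes as the tray. Tab 8 mm thick (x), 44 mm wide (y); its top is 36 mm above the underside. Between tab and cells 35 mm are clear down to the tray's 2.4 mm floor; behind the tab all is free.
- jig_corner (a point): Point on the jig plate's top (12 mm above the bench) where the black back rail (face: plane x = 0, 40 mm high) and fixed side rail (face: plane y = 0, 12 mm thick, 28 mm high, from x = -90 mm to 0) meet. x: to the back rail; y: from side rail to fence; z up. The jig is fixed, but stands elsewhere and turned each time. Tray home and snug: its centre is at x = -56, y = 30 mm here.
- apron (a point): Point on the jig plate's bare loading end, 194 mm before the back rail's face; axes as jig_corner. The plate (325 x 219 mm, one flat top 12 mm above the bench) reaches from here 105 mm back, 115 mm to the -y side, 104 mm to the +y side and on into the bay. The bay, between side rail and fence, begins 104 mm ahead and is 69 to 75 mm wide at the start.
- fence (a joint): Travel of the jig's fence in m: 0 = fully back (bay 75 mm wide); grows to at most 0.045 as it slides towards the fixed side rail (jig -y); about 0.015 when snug on the tray. Light friction (about 1 N); it stays where it is left.
- fence_top (a point): Middle of the black fence's top face, 41 mm above the plate. The fence is an upright bar about 86 mm long (jig x) and 12 mm thick (jig y), its lower edge 1 mm over the plate, guided in two slots. Behind it (jig +y, away from the tray) the plate is bare for 46 mm or more and then ends: free room for shut fingers to push from.
- clamp (a joint): Angle of the toggle clamp in rad: 0 = bar level, pad 19 mm above the plate; grows to 0.77 as the clamp opens: bar and pad rise, the red handle sinks. About 0.06 when its pad rests on the cork pad of the seated tray. Friction 0.12 N m: it stays where it is left.
- clamp_hinge (a point): Hinge of the toggle clamp: its axis is jig x, 20 mm above the plate, outside the fixed side rail (49 mm from that rail's inner face, 34 mm before the back rail's face).
- clamp_pad (a point): Middle of the underside of the clamp's rubber pad (12 mm wide), 69 mm from the hinge. It hangs under the free end of a steel bar 10 mm wide (jig x) that runs from the hinge towards the fence; with the clamp level, the bar's flat top is 19 mm above this point, a screw head 3 mm higher; the bar ends 6 mm past it. It can be pressed down from above.
- clamp_handle (a point): Middle of the clamp's red round handle, 17 mm thick and 59 mm long, which points outward from the hinge (jig -y), 67 mm from the hinge axis. It swings up as the clamp closes.
- multimeter: Orange and black hand-held multimeter lying on the bench to the left, 165 x 82 x 43 mm; a bystander. Origin under its centre.
- flush_cutter: Red-handled flush cutter lying at the right, 54 x 142 x 12 mm; a bystander. Origin under its centre.
- electrode_box: Closed grey storage box at the right, 108 x 152 x 42 mm; a bystander. Origin under its centre.

How it is judged:
On the way, in this order (a step that is already met when the one before it is completed fails the run):
1. the tray is slid into the jig's bay, its nose home against the back rail (x of tray_center in the frame of jig_corner between -0.06 and -0.052 m and y of tray_center in the frame of jig_corner above 0.026 m and z of tray_center in the frame of jig_corner below 0.0155 m and x of cork_pad in the frame of jig_corner above -0.039 m), for 0.2 s.
2. the fence is slid up and the tray is square and snug between fence and fixed side rail (all of step 1 and y of tray_center in the frame of jig_corner below 0.033 m and angle between the x axis of tray_center and the x axis of jig_corner, either way round below 0.06 rad and value of joint fence above 0.0125 m), for 0.2 s.
3. the clamp is swung down, its pad on the cork pad (all of step 2 and value of joint clamp below 0.08 rad), for 0.2 s.
At the end, for the whole second after the job is handed in: The tray lies on the jig plate with its nose within 4 mm of the back rail, its side within 3 mm of the fixed side rail and square to the jig within 0.06 rad, the fence closed up to it (past 12.5 mm of travel), and the clamp down on the cork pad (angle under 0.08 rad) (all of step 3); the robot touches nothing.
It fails at once if the tray is lifted more than 10 mm off the plate (z of tray_center in the frame of jig_corner above 0.0215 m).
It fails at once if the tray is tipped by more than 0.15 rad (angle between tray_center's own z axis and vertical above 0.15 rad).
It fails at once if multimeter, flush cutter or grey storage box is moved more than 30 mm (distance of any of multimeter, flush_cutter, electrode_box from where it was at the start of the episode above 0.03 m).
It also fails if it takes over 51 s, if anything falls off the work surface, if the arm or the gripper's body presses on something with over 40 N, if the wrist force passes 120 N, or if a joint passes its speed limit or range.

ROBOT

A 6-joint arm with a two-finger parallel gripper is mounted at the origin on a cart in front of the work surface, level with it; the furniture and walls round the work are solid. World frame = base frame: x ahead of the robot, y to its left, z up, the work surface at z = 0. Lengths are in m, angles in rad, forces in N, time in s.
With the tool pointing down it reaches from about 0.35 to 0.975 m from the base axis. Payload 4.9 kg.
Tool frame: the origin (TCP) lies on the mounting face of the last link; the fingertips stand 173 mm ahead of it and the grasp point (between the pads) lies 155 mm ahead of it; x points along the fingers, z is the direction in which the jaws open and shut, and the axes are right-handed (so a half turn about x gives the same grasp; the last joint's range is limited). The gripper opens to 85 mm and grips with 20 to 120 N. Pads are 22 mm wide; open, the fingers measure 114 mm over their backs; the gripper's body (76 mm by 85 mm) begins 54 mm behind the grasp point. The pads swing forward as they close: fully open they stand 13 mm farther back than shut.
Start: joints at [1.003, 0.053, 1.613, -0, 1.476, -0.119], TCP at [0.271, 0.563, 0.405] pointing down, gripper open.
Joint ranges: [-3.01, 3.01], [-1.01, 2.22], [0.06, 2.58], [-1.02, 4.17], [0.09, 2.62], [-3.14, 3.14]. Speed limits (rad/s): [2.57, 2.57, 3.14, 3.14, 3.14, 3.14].

INTERFACE

Orientations are given as a rotation vector (axis times angle).
In Python, from station import get_obs, get_image, get_calibration, finish_job, look_for, masks_of, tip_of gives the robot as it stands.
- The arm moves only by the tool carry_out, never from a script. Its argument "increments" is a list of rows, each a list of 3 entries, a list of its own where there are three numbers: the turn, a rotation vector about the world's x, y, z in units of 0.1 rad (1.0 is 0.1 rad), then the shift along the world's x, y, z in units of 20 mm (1.0 is 20 mm), then the opening, from 0 (shut) to 1 (fully open). A call has 1 to 8 rows; each row shifts and turns the pose as measured when the row begins; what a row does not reach is not made up. A row lasts 1/10 s, in which the tool goes at most 50 mm and 8.59 degrees, less where a joint would pass 70% of its speed; a pose out of reach is approached as far as the arm can. A call with a number of a shift or a turn outside -1 to 1 is refused whole. A call with a gripper value outside its range is refused whole. The fingers move at their own pace and stop on an object; "squeeze" is the grip in N (left out, the last holds). Time passes only in rows, so rows that do not move let the fingers close. It gives the time, the measured TCP pose, the force and the opening at its end, in the units of the state.
- get_obs(): the state, without advancing time (a new reading comes with each control period).
- get_image(name): name is "side" or "top"; returns (picture, depth): 480x640x3 uint8, blue, green, red; 480x640 float32, m along the optical axis (not along the pixel's ray), 0 where there is no reading.
- get_calibration(name): a dict with "fx", "fy", "cx", "cy" (pixels), "k1" (the pictures are not rectified: a ray, as slopes to the right and down, at radius r is drawn at 1 + k1 r^2 times it, then the intrinsics apply), "position" and "orientation" of the camera in the world. Camera axes: x right, y down, z forward; pixel columns grow to the right and rows downward; lengths in m; the calibration is good to about 2 mm. A picture is of the moment at which its call begins. get_calibration takes no time and is no camera call.
- finish_job(): hands the job in, once; it reports no verdict.
Trained networks look in the newest picture that a camera, given by its name, has taken for a name from the list of things; names that differ only in an ending like _2 or _b are one class to them, and where a whole thing is asked for, a point or a joint stands for the part that bears it (a point fixed in the world has none). Each returns a list of dicts, best first, with "p" (0 to 1); they miss things now and then, are a little off and sometimes report something else, mostly with a low value. They report only what shows in the picture. A call takes as long as a camera call.
- look_for(camera, query): "centre" ([column, row] in pixels, amid what is visible of it).
- masks_of(camera, query): "region" (480x640 bool, what is visible of it) and "centre" ([column, row] in pixels, amid what is visible of it).
- tip_of(camera, query): "centre" ([column, row] in pixels: a listed point, or the origin of a listed thing).
The state is a dict: "t": time; "q": joint angles; "dq": joint speeds; "effort": joint torques, N m; "tool_pos": TCP position; "tool_rot": TCP orientation; "contact_force": force on the tool from outside, world axes, zero at the start; "wrist_torque": the same for the moment, N m; "opening": finger opening in m.
Only numpy, scipy, OpenCV 4.12 (cv2) and the standard library are available. Lean on these libraries where they do the work, as an engineer would, in place of code of your own. Each camera call takes 0.05 s, during which the arm holds its last target.

## Working session

There is one attempt and no reset: what is moved stays moved. The work goes in short steps, Python scripts to look and compute and a tool call to move; the robot and the scene stay as the last step left them, time stands still between calls to the robot, and variables do not carry over. Pictures are saved under pics/ and viewed, and the job is handed in when it is done.

Besides the shell and the picture viewer there is one more tool, called after "Request:" as a command line: name --argument value ..., lists and objects as JSON in quotes. carry_out: Moves the arm, as the interface text tells. Shifts and turns lie within -1 to 1; 1 stands for 20 mm of shift or 0.1 rad of turn. Its arguments: {"type":"object","properties":{"increments":{"type":"array","items":{"type":"array"}},"squeeze":{"type":"number"}},"required":["increments"]}

```bash
mkdir -p pics; ls; cat > h.py <<'E'
import numpy as np, cv2
from scipy.spatial.transform import Rotation as R
from station import *
def cam(n):
    c=get_calibration(n); 
    o=np.array(c['orientation']); 
    M=R.from_rotvec(o).as_matrix() if o.shape==(3,) else (o if o.shape==(3,3) else None)
    return c,M,np.array(c['position'])
def ray(n,uv):
    c,M,p=cam(n); K=np.array([[c['fx'],0,c['cx']],[0,c['fy'],c['cy']],[0,0,1]])
    u=cv2.undistortPoints(np.array([[uv]],float),K,np.array([c['k1'],0,0,0,0.]))[0,0]
    return p,M@np.array([u[0],u[1],1.])
def onz(n,uv,z):
    p,d=ray(n,uv); return p+d*(z-p[2])/d[2]
def dep(n,uv,D,w=2):
    u,v=[int(round(a)) for a in uv]; a=D[v-w:v+w+1,u-w:u+w+1]; a=a[a>0]
    p,d=ray(n,uv); return p+d*np.median(a)
def proj(n,P):
    c,M,p=cam(n); K=np.array([[c['fx'],0,c['cx']],[0,c['fy'],c['cy']],[0,0,1]])
    x=M.T@(np.array(P)-p); return cv2.projectPoints(x.reshape(1,1,3),np.zeros(3),np.zeros(3),K,np.array([c['k1'],0,0,0,0.]))[0].ravel()
E
python3 - <<'E'
from h import *
o=get_obs(); print(o)
for n in('top','side'):
    print(get_calibration(n))
    im,D=get_image(n); cv2.imwrite(f'pics/{n}0.png',im)
    np.save(f'{n}0.npy',D)
E
```

```text
pics
{'t': 0.0, 'q': array([ 1.00298475e+00,  5.33860135e-02,  1.61430202e+00, -2.27388378e-05,
        1.47597549e+00, -1.19020120e-01]), 'dq': array([ 0.0012042 , -0.00029697,  0.00060918,  0.0016709 ,  0.00022363,
        0.00128045]), 'effort': array([ 8.36488944e-04, -3.93668997e+01, -3.70182323e+01, -1.57402803e-05,
        6.86988686e-03,  2.64104352e-05]), 'tool_pos': array([0.27104345, 0.56287737, 0.40343977]), 'tool_rot': array([-0.87357267,  1.39061248,  0.87208595]), 'contact_force': array([-0.53311454,  0.0435152 , -0.62842586]), 'wrist_torque': array([-0.00856319,  0.02520223,  0.01939104]), 'opening': 0.08524424243263895}
{'fx': 521.4904592206703, 'fy': 521.4904592206703, 'cx': 318.7294706406643, 'cy': 239.78271944473062, 'k1': 0.009927525915958831, 'position': array([ 0.29499393, -0.03843476,  1.26204324]), 'orientation': array([-2.19814891,  2.0087191 , -0.22037681])}
{'fx': 532.0065132158742, 'fy': 532.0065132158742, 'cx': 330.3088386693381, 'cy': 235.7597503195458, 'k1': -0.15214943133691372, 'position': array([ 0.16138333, -0.93552275,  0.83038543]), 'orientation': array([-2.19808714,  0.4537015 , -0.21479237])}
```

View pics/top0.png

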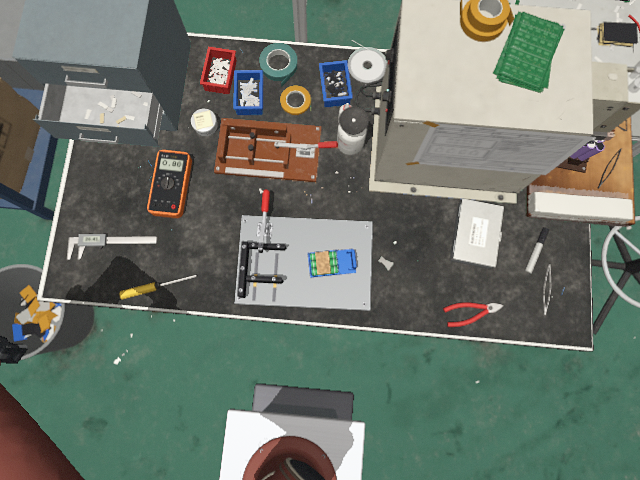

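View pics/side0.png

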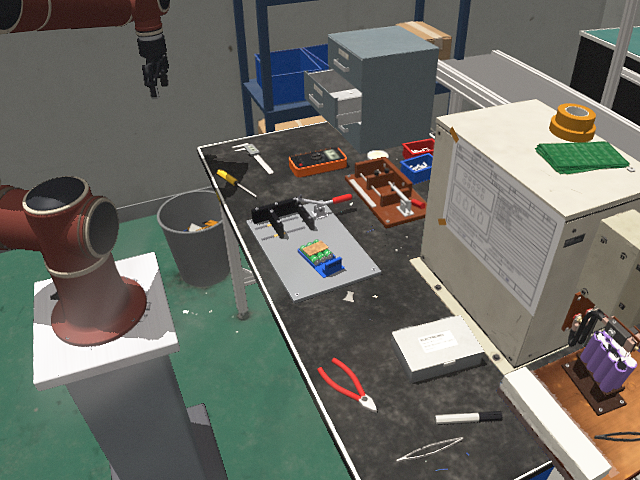

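```bash
python3 - <<'E'
from h import *
for n in('top','side'):
    D=np.load(n+'0.npy')
    for q in ['tray_center','cork_pad','tray_tab','jig_corner','apron','fence_top','clamp_hinge','clamp_pad','clamp_handle']:
        r=tip_of(n,q)
        for x in r[:1]: print(n,q,round(x['p'],2),np.round(x['centre'],1),np.round(dep(n,x['centre'],D),4))
print(get_obs()['t'])
E
```

```text
top tray_center 0.91 [331.1 263.6] [ 0.5073 -0.0536  0.0302]
top cork_pad 0.68 [322.2 262.3] [ 0.5081 -0.0322  0.0328]
top tray_tab 0.73 [352.6 258.1] [ 0.5222 -0.103   0.0466]
top jig_corner 0.69 [251.  249.7] [0.527  0.1438 0.0123]
top apron 0.75 [328.8 263.3] [ 0.5071 -0.0481  0.0323]
top fence_top 0.61 [261.6 279. ] [0.4528 0.1054 0.0504]
top clamp_hinge 0.82 [261.7 226.7] [0.5777 0.1193 0.0512]
top clamp_pad 0.52 [259.5 250.9] [0.516  0.1159 0.0659]
top clamp_handle 0.78 [261.5 201.5] [0.6412 0.1274 0.0466]
side tray_center 0.62 [318.4 258.9] [ 0.5011 -0.0641  0.0296]
side cork_pad 0.86 [316.1 248.7] [ 0.507  -0.0358  0.0369]
side tray_tab 0.56 [332.1 265. ] [ 0.517  -0.1072  0.04  ]
side jig_corner 0.9 [296.8 207.4] [0.5258 0.1456 0.0332]
side apron 0.95 [317.9 257.4] [ 0.5021 -0.0586  0.0295]
side fence_top 0.64 [275.2 214. ] [0.4566 0.112  0.0541]
side clamp_hinge 0.74 [320.7 208.3] [0.5795 0.1121 0.0368]
side clamp_pad 0.82 [296.1 203.7] [0.5147 0.1166 0.0664]
side clamp_handle 0.85 [341.9 196. ] [0.6442 0.1223 0.0515]
1.0
```

```bash
python3 - <<'E'
from h import *
im=cv2.imread('pics/top0.png'); c=im[180:320,225:385]; cv2.imwrite('pics/tc.png',cv2.resize(c,None,fx=5,fy=5,interpolation=cv2.INTER_CUBIC)[:600])
cv2.imwrite('pics/tc.png',cv2.resize(c,(686,600),interpolation=cv2.INTER_CUBIC))
im=cv2.imread('pics/side0.png'); c=im[180:310,235:390]; cv2.imwrite('pics/sc.png',cv2.resize(c,(715,600),interpolation=cv2.INTER_CUBIC))
# plate via color+height
im=cv2.imread('pics/top0.png'); D=np.load('top0.npy')
hsv=cv2.cvtColor(im,cv2.COLOR_BGR2HSV)
def pts(mask,n='top'):
    c,M,p=cam(n);K=np.array([[c['fx'],0,c['cx']],[0,c['fy'],c['cy']],[0,0,1]])
    v,u=np.nonzero(mask); w=cv2.undistortPoints(np.stack([u,v],1).astype(float).reshape(-1,1,2),K,np.array([c['k1'],0,0,0,0.])).reshape(-1,2)
    d=D[v,u]; P=(np.c_[w,np.ones(len(w))]*d[:,None])@M.T+p; return P,u,v,d
box=np.zeros(D.shape,bool); box[190:325,225:390]=1
g=box&(hsv[...,1]<40)&(hsv[...,2]>120)
P,u,v,d=pts(g); print(np.median(P,0), np.percentile(P[:,2],[5,50,95]))
m=(abs(P[:,2]-np.median(P[:,2]))<.008)
r=cv2.minAreaRect(P[m][:,:2].astype(np.float32)); print(r, cv2.boxPoints(r))
mm=np.zeros(D.shape,np.uint8); mm[v[m],u[m]]=255
mm=cv2.morphologyEx(mm,cv2.MORPH_CLOSE,np.ones((5,5)))
cs=max(cv2.findContours(mm,0,2)[0],key=cv2.contourArea)[:,0]
hull=cv2.convexHull(cs)[:,0]; W=np.array([onz('top',h,.012)[:2] for h in hull.astype(float)])
print(cv2.minAreaRect(W.astype(np.float32)))
b=box&(hsv[...,0]>100)&(hsv[...,0]<125)&(hsv[...,1]>150)&(hsv[...,2]>60)
for k in ['']:
    P,u,v,d=pts(b); P=P[P[:,2]>.005]; print('blue',len(P),cv2.minAreaRect(P[:,:2].astype(np.float32)),np.percentile(P[:,2],[5,50,95]))
E
```

```text
[0.50261012 0.01153646 0.0104396 ] [0.00330199 0.0104396  0.0159284 ]
((0.53106290102005, 0.0008566528558731079), (0.3392110764980316, 0.39040279388427734), 3.5820462703704834) [[ 0.34959295  0.18508013]
 [ 0.3739845  -0.20455997]
 [ 0.7125329  -0.18336682]
 [ 0.68814135  0.20627327]]
((0.5098865032196045, 0.011203184723854065), (0.21949462592601776, 0.325251042842865), 2.3479809761047363)
blue 454 ((0.4229390621185303, -0.07087477296590805), (0.2400914579629898, 0.1097511351108551), 10.338865280151367) [0.00968535 0.01447927 0.04755159]
```

View pics/tc.png

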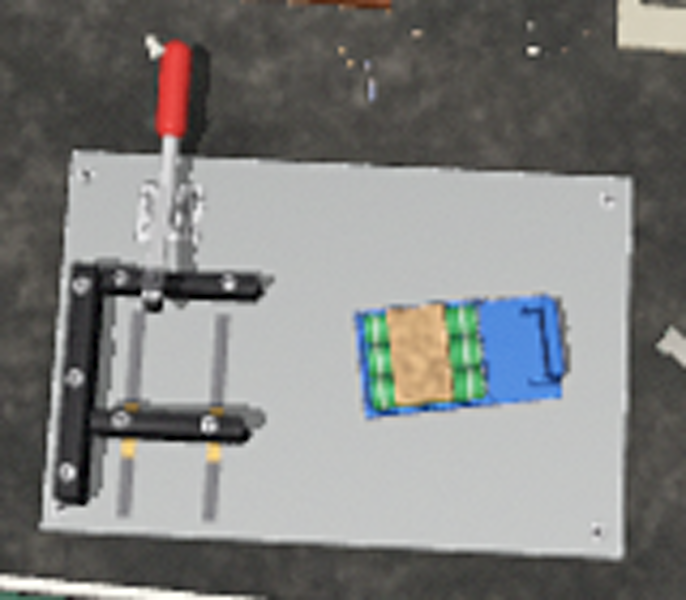

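View pics/sc.png

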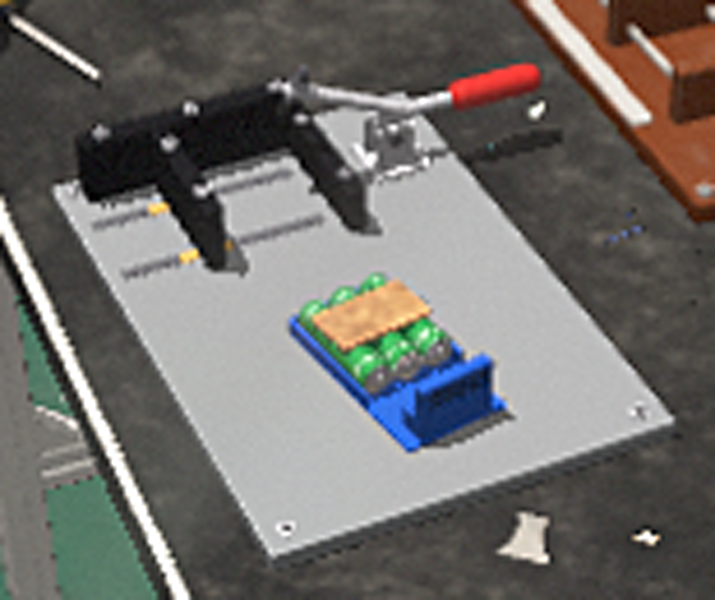

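```bash
cat >> h.py <<'E'
import pickle
def rectz(n,mask,z):
    mm=cv2.morphologyEx(mask.astype(np.uint8)*255,cv2.MORPH_CLOSE,np.ones((5,5)))
    cs=max(cv2.findContours(mm,0,2)[0],key=cv2.contourArea)[:,0]
    hull=cv2.convexHull(cs)[:,0]; W=np.array([onz(n,h,z)[:2] for h in hull.astype(float)])
    return cv2.minAreaRect(W.astype(np.float32))
E
python3 - <<'E'
from h import *
# side plate
im=cv2.imread('pics/side0.png'); hsv=cv2.cvtColor(im,cv2.COLOR_BGR2HSV)
g=((hsv[...,1]<40)&(hsv[...,2]>110)); g[:180]=0;g[305:]=0;g[:,:240]=0;g[:,385:]=0
g=cv2.morphologyEx(g.astype(np.uint8),cv2.MORPH_OPEN,np.ones((3,3)))
print('side plate',rectz('side',g,.012))
cv2.imwrite('pics/g.png',g*255)
D=np.load('top0.npy')
for n in('top','side'):
    for q in ['tray_center','cork_pad']:
        r=masks_of(n,q)
        if r:
            m=r[0]['region']; print(n,q,r[0]['p'],m.sum(),np.round(r[0]['centre'],1))
            for z in (.012,.0175,.035): print(z,rectz(n,m,z))
            o=im.copy() if n=='side' else cv2.imread('pics/top0.png'); o[m]=o[m]//2+np.array([0,0,127],np.uint8)
            cv2.imwrite(f'pics/m_{n}_{q}.png',o[180:320,230:390].repeat(4,0).repeat(4,1))
o=get_obs(); print(o['t'],R.from_rotvec(o['tool_rot']).as_matrix().round(3))
E
```

```text
side plate ((0.5183961391448975, 0.03136211633682251), (0.2406388223171234, 0.35499662160873413), 2.263357400894165)
top tray_center 0.78 1190 [330.  263.6]
0.012 ((0.5130793452262878, -0.05424444377422333), (0.06389398872852325, 0.11700364202260971), 10.991579055786133)
0.0175 ((0.5121197700500488, -0.05417485535144806), (0.06361286342144012, 0.11648883670568466), 10.991617202758789)
0.035 ((0.5090667009353638, -0.05395355075597763), (0.06271837651729584, 0.11485083401203156), 10.991572380065918)
top cork_pad 0.57 1147 [331.5 264.4]
0.012 ((0.514602780342102, -0.0549255795776844), (0.06122855097055435, 0.1145186573266983), 11.224589347839355)
0.0175 ((0.513636589050293, -0.05485302209854126), (0.060959167778491974, 0.11401480436325073), 11.224569320678711)
0.035 ((0.5105621218681335, -0.05462218448519707), (0.06010199710726738, 0.11241158843040466), 11.224607467651367)
side tray_center 0.9 1004 [320.8 256.6]
0.012 ((0.5188729166984558, -0.04132196307182312), (0.07414307445287704, 0.12697291374206543), 11.262425422668457)
0.0175 ((0.5164703726768494, -0.04733149707317352), (0.07364477217197418, 0.12611956894397736), 11.262428283691406)
0.035 ((0.508825957775116, -0.06645268201828003), (0.07205934077501297, 0.12340445816516876), 11.26244068145752)
side cork_pad 0.79 1013 [321.2 258.7]
0.012 ((0.5172078609466553, -0.039230696856975555), (0.07543110102415085, 0.12897704541683197), 12.406693458557129)
0.0175 ((0.5148164629936218, -0.04525426775217056), (0.07492417842149734, 0.12811028957366943), 12.406660079956055)
0.035 ((0.5072077512741089, -0.0644201934337616), (0.0733112022280693, 0.12535229325294495), 12.406667709350586)
1.2 [[ 0.    -0.901  0.434]
 [-0.     0.434  0.901]
 [-1.    -0.    -0.   ]]
```

Request:
carry_out --increments '[[[0,0,0.2],[0.4,-1,0],0.41],[[0,0,0.2],[0.4,-1,0],0.41],[[0,0,0.2],[0.4,-1,0],0.41],[[0,0,0.2],[0.4,-1,0],0.41],[[0,0,0.2],[0.4,-1,0],0.41],[[0,0,0.2],[0.4,-1,0],0.41],[[0,0,0.2],[0.4,-1,0],0.41],[[0,0,0.2],[0.4,-1,0],0.41]]' --squeeze 40

```text
t: 2.0
tool_pos: [0.3357, 0.3991, 0.4048]
tool_rot: [-1.002, 1.327, 1.003]
contact_force: [0.7, -0.1, 0.7]
opening: 0.0349
```

Request:
carry_out --increments '[[[0,0,0.2],[0.4,-1,-0.2],0.41],[[0,0,0.2],[0.4,-1,-0.2],0.41],[[0,0,0.2],[0.4,-1,-0.2],0.41],[[0,0,0.2],[0.4,-1,-0.2],0.41],[[0,0,0.2],[0.4,-1,-0.2],0.41],[[0,0,0.2],[0.4,-1,-0.2],0.41],[[0,0,0.2],[0.4,-1,-0.2],0.41],[[0,0,0.2],[0.4,-1,-0.2],0.41]]'

```text
t: 2.8
tool_pos: [0.4014, 0.2322, 0.374]
tool_rot: [-1.127, 1.253, 1.127]
contact_force: [-0.0, 0.4, -0.4]
opening: 0.0351
```

Request:
carry_out --increments '[[[0,0,0.2],[0.36,-1,-0.3],0.41],[[0,0,0.2],[0.36,-1,-0.3],0.41],[[0,0,0.2],[0.36,-1,-0.3],0.41],[[0,0,0.2],[0.36,-1,-0.3],0.41],[[0,0,0.2],[0.36,-1,-0.3],0.41],[[0,0,0.2],[0.36,-1,-0.3],0.41],[[0,0,0.2],[0.36,-1,-0.3],0.41],[[0,0,0.2],[0.36,-1,-0.3],0.41]]'

```text
t: 3.6
tool_pos: [0.4606, 0.0652, 0.3262]
tool_rot: [-1.251, 1.17, 1.247]
contact_force: [-0.3, -0.8, 0.5]
opening: 0.0347
```

Request:
carry_out --increments '[[[0,0,0.2],[0.36,-1,-0.3],0.41],[[0,0,0.2],[0.36,-1,-0.3],0.41],[[0,0,0.2],[0.36,-1,-0.3],0.41],[[0,0,0.2],[0.36,-1,-0.3],0.41],[[0,0,0.2],[0.36,-1,-0.3],0.41],[[0,0,0.2],[0.36,-1,-0.3],0.41],[[0,0,0.1],[0.3,-0.7,0],0.41],[[0,0,0],[0,0,0],0.41]]'

```text
t: 4.4
tool_pos: [0.5116, -0.0768, 0.2892]
tool_rot: [-1.347, 1.101, 1.342]
contact_force: [-0.2, 0.5, -0.1]
opening: 0.0351
```

```bash
cat >> h.py <<'E'
def head():
    o=get_obs(); M=R.from_rotvec(o['tool_rot']).as_matrix(); print(round(o['t'],2),'pos',o['tool_pos'].round(4),'head',np.degrees(np.arctan2(M[1,2],M[0,2])).round(2),'down',M[:,0].round(3),'F',o['contact_force'].round(1),'op',round(float(o['opening']),4))
JX=np.array([-.04097,.99916,0]);JY=np.array([-.99916,-.04097,0]);J0=np.array([.5288,.1486,.012])
def toj(P): d=np.array(P)-J0; return np.array([d@JX,d@JY,d[2]])
def fromj(p): return J0+JX*p[0]+JY*p[1]+np.array([0,0,p[2]])
E
python3 -c "from h import *;head()"
```

```text
4.4 pos [ 0.5116 -0.0768  0.2892] head 100.84 down [ 0.01   0.007 -1.   ] F [-0.2  0.5 -0.1] op 0.0351
```

Request:
carry_out --increments '[[[-0.07,0.1,0.04],[0.28,-0.7,-0.5],0.41],[[0,0,0],[0.28,-0.7,-0.5],0.41],[[0,0,0],[0,0,-0.5],0.41],[[0,0,0],[0,0,0],0.41]]'

```text
t: 4.8
tool_pos: [0.5227, -0.1036, 0.2589]
tool_rot: [-1.349, 1.11, 1.35]
contact_force: [-0.7, 0.2, -0.4]
opening: 0.0355
```

```bash
python3 - <<'E'
from h import *
head()
for n in('top','side'):
    im,D=get_image(n); c=im[180:320,230:390];cv2.imwrite(f'pics/{n}1.png',cv2.resize(c,(686,600),interpolation=cv2.INTER_CUBIC))
    o=get_obs(); M=R.from_rotvec(o['tool_rot']).as_matrix()
    print(proj(n,o['tool_pos']+M@[.173,0,0]),proj(n,[.5225,-.105,.048]))
E
```

```text
4.8 pos [ 0.5227 -0.1036  0.2589] head 101.05 down [ 0.001  0.001 -1.   ] F [-0.7  0.2 -0.4] op 0.0355
[354.02323805 254.4703002 ] [353.48352033 257.93952077]
[334.23964892 246.97411917] [333.94469062 261.07990292]
```

View pics/side1.png

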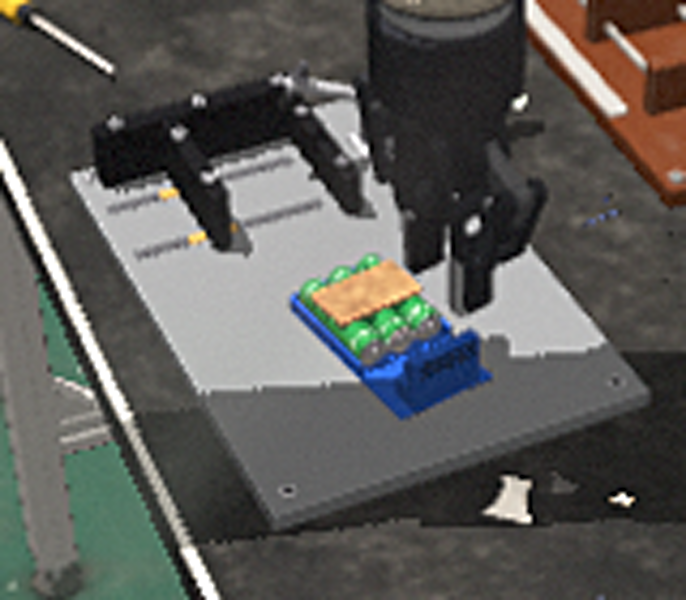

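View pics/top1.png

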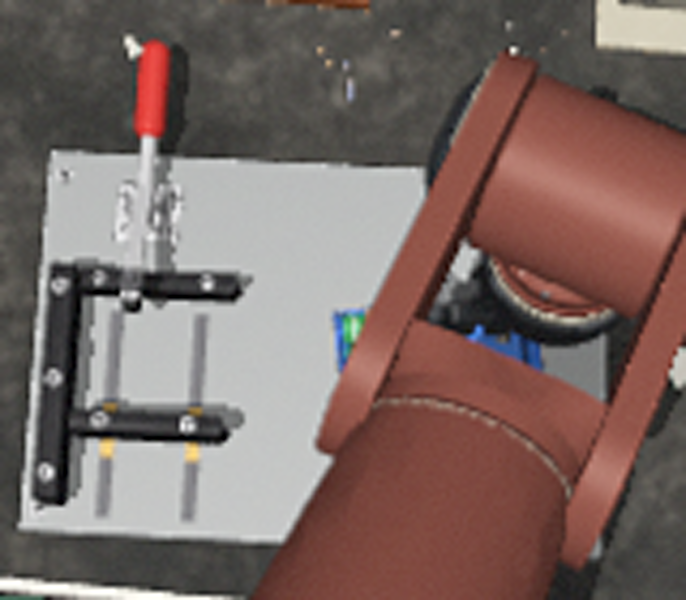

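Request:
carry_out --increments '[[[0,0,0],[0,0,-0.7],0.41],[[0,0,0],[0,-0.05,-0.7],0.41],[[0,0,0],[0,0,-0.7],0.41],[[0,0,0],[0,0,-0.6],0.41],[[0,0,0],[0,0,-0.4],0.41],[[0,0,0],[0,0,0],0.41]]'

```text
t: 5.5
tool_pos: [0.5222, -0.1027, 0.1932]
tool_rot: [-1.353, 1.108, 1.35]
contact_force: [-0.2, 0.6, 0.8]
opening: 0.0352
```

```bash
python3 - <<'E'
from h import *
head()
for n in('side',):
    im,D=get_image(n); c=im[180:320,230:390];cv2.imwrite(f'pics/{n}2.png',cv2.resize(c,(686,600),interpolation=cv2.INTER_CUBIC))
E
```

```text
5.5 pos [ 0.5222 -0.1027  0.1932] head 101.2 down [ 0.003  0.001 -1.   ] F [-0.2  0.6  0.8] op 0.0352
```

View pics/side2.png

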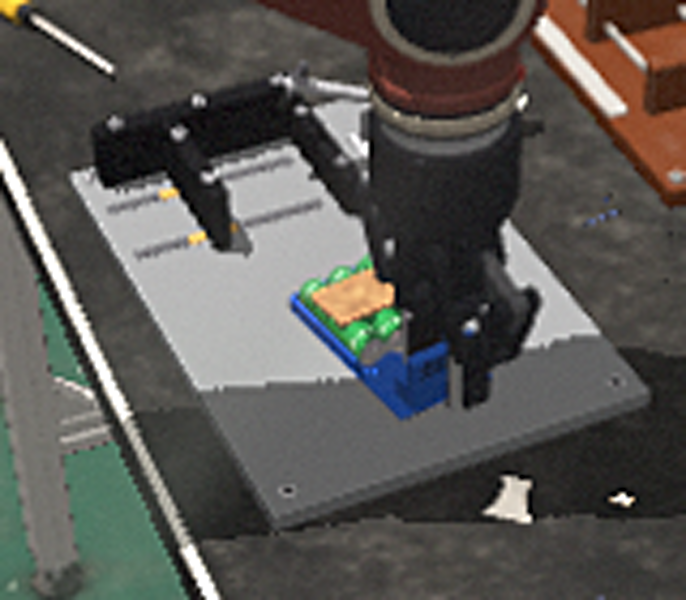

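Request:
carry_out --increments '[[[0,0,0],[0,0,0],0],[[0,0,0],[0,0,0],0],[[0,0,0],[0,0,0],0],[[0,0,0],[0,0,0],0]]' --squeeze 30

```text
t: 5.95
tool_pos: [0.5232, -0.1031, 0.1952]
tool_rot: [-1.355, 1.106, 1.346]
contact_force: [-0.3, 0.0, -1.5]
opening: 0.0078
```

```bash
python3 - <<'E'
from h import *
head(); 
o=get_obs(); print(toj(o['tool_pos']))
E
```

```text
5.95 pos [ 0.5232 -0.1031  0.1952] head 101.19 down [ 0.006 -0.    -1.   ] F [-0.3  0.  -1.5] op 0.0078
[-0.25129582  0.01587065  0.18322251]
```

Request:
carry_out --increments '[[[0,0,-0.39],[-0.26,0.5,0],0],[[0,0,-0.39],[-0.26,0.5,0],0],[[0,0,-0.39],[-0.26,0.5,0],0],[[0,0,-0.39],[-0.26,0.5,0],0],[[0,0,0],[0,0,0],0]]'

```text
t: 6.45
tool_pos: [0.5019, -0.0624, 0.1961]
tool_rot: [-1.239, 1.19, 1.226]
contact_force: [-0.0, 0.2, -1.9]
opening: 0.0073
```

```bash
python3 - <<'E'
from h import *
head(); 
o=get_obs(); print(toj(o['tool_pos']))
for n in('side','top'):
    im,D=get_image(n); c=im[180:320,230:390];cv2.imwrite(f'pics/{n}3.png',cv2.resize(c,(686,600),interpolation=cv2.INTER_CUBIC))
E
```

```text
6.45 pos [ 0.5019 -0.0624  0.1961] head 91.87 down [ 0.008 -0.003 -1.   ] F [-0.   0.2 -1.9] op 0.0073
[-0.20973926  0.03548256  0.18411466]
```

View pics/side3.png

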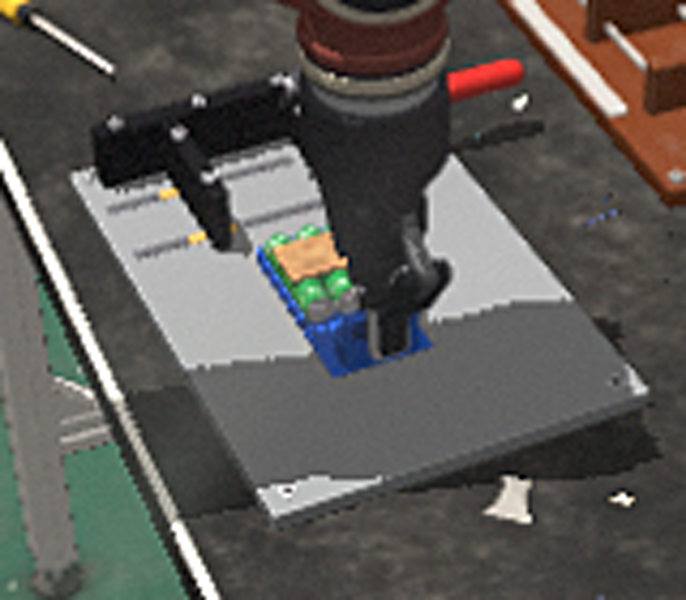

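View pics/top3.png

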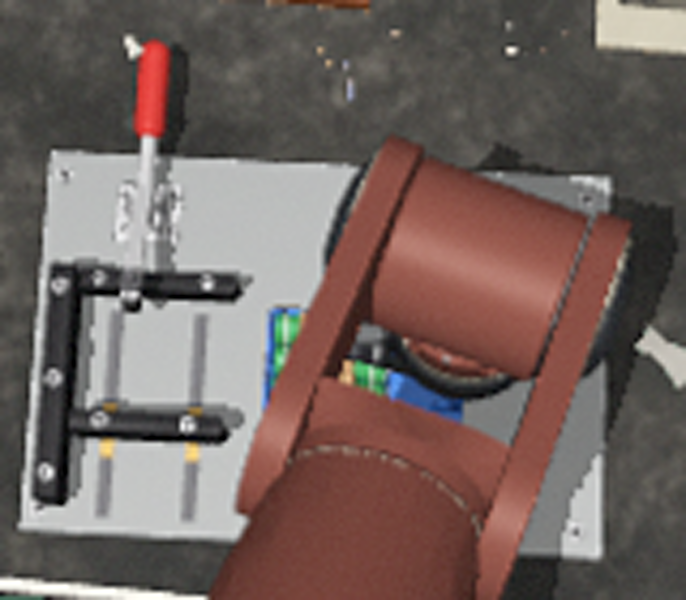

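```bash
python3 - <<'E'
from h import *
def cr(p): u=proj('top',fromj(p)); return ((u-[230,180])*686/160).round()
for nm,p in dict(railbase_front=(-.09,0,0),railtop_front=(-.09,0,.028),railtop_back=(0,0,.028),railouter_top=(-.09,-.012,.028),fence_in_top_lo=(-.05,.069,.041),fence_in_top_hi=(-.05,.075,.041),fence_out=(-.05,.087,.041),backtop=(0,.03,.04),nose_y5=(-.102,.0055,.01),nose_y65=(-.102,.0655,.01),pl=(.026,-.085,0),pl2=(-.299,-.085,0),pl3=(.026,.134,0)).items(): print(nm,p,cr(p))
for q in ['fence_top','jig_corner','clamp_pad','cork_pad','clamp_hinge']:
    r=tip_of('top',q)
    if r: print(q,round(r[0]['p'],2),((np.array(r[0]['centre'])-[230,180])*686/160).round())
E
```

```text
railbase_front (-0.09, 0, 0) [240. 303.]
railtop_front (-0.09, 0, 0.028) [237. 293.]
railtop_back (0, 0, 0.028) [ 76. 285.]
railouter_top (-0.09, -0.012, 0.028) [238. 272.]
fence_in_top_lo (-0.05, 0.069, 0.041) [154. 409.]
fence_in_top_hi (-0.05, 0.075, 0.041) [154. 420.]
fence_out (-0.05, 0.087, 0.041) [152. 442.]
backtop (0, 0.03, 0.04) [ 69. 334.]
nose_y5 (-0.102, 0.0055, 0.01) [259. 310.]
nose_y65 (-0.102, 0.0655, 0.01) [253. 415.]
pl (0.026, -0.085, 0) [ 48. 149.]
pl2 (-0.299, -0.085, 0) [611. 176.]
pl3 (0.026, 0.134, 0) [ 17. 529.]
fence_top 0.67 [141. 412.]
jig_corner 0.92 [ 69. 295.]
clamp_pad 0.72 [ 90. 307.]
cork_pad 0.84 [333. 366.]
clamp_hinge 0.95 [145. 209.]
```

Request:
carry_out --increments '[[[0.03,0.08,0.08],[-0.03,0.6,-0.05],0],[[0,0,0],[-0.03,0.7,-0.05],0],[[0,0,0],[-0.03,0.7,-0.05],0],[[0,0,0],[-0.03,0.6,0],0],[[0,0,0],[0,0,0],0]]'

```text
t: 7.3
tool_pos: [0.5012, -0.0076, 0.1945]
tool_rot: [-1.24, 1.188, 1.235]
contact_force: [0.8, -1.0, -0.5]
opening: 0.0077
```

```bash
python3 - <<'E'
from h import *
head(); 
o=get_obs(); print(toj(o['tool_pos']))
for n in('side','top'):
    im,D=get_image(n); c=im[180:320,230:390];cv2.imwrite(f'pics/{n}4.png',cv2.resize(c,(686,600),interpolation=cv2.INTER_CUBIC))
E
```

```text
7.3 pos [ 0.5012 -0.0076  0.1945] head 92.26 down [ 0.003 -0.    -1.   ] F [ 0.8 -1.  -0.5] op 0.0077
[-0.15496648  0.033993    0.18250382]
```

View pics/side4.png

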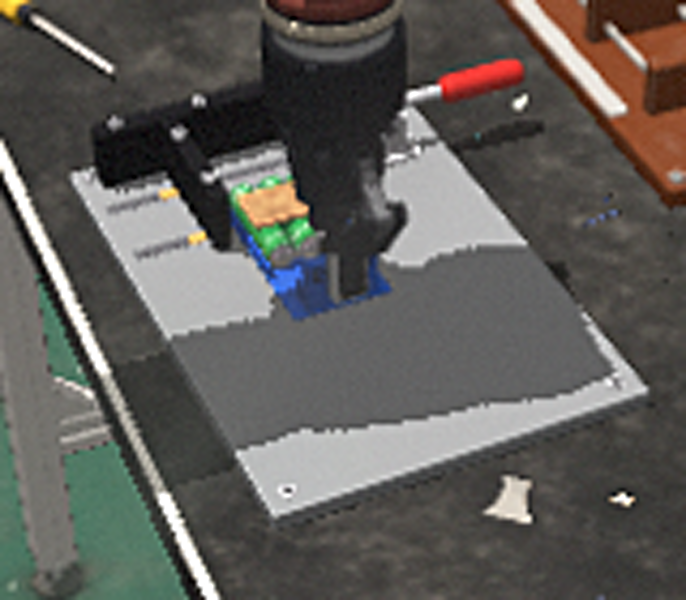

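View pics/top4.png

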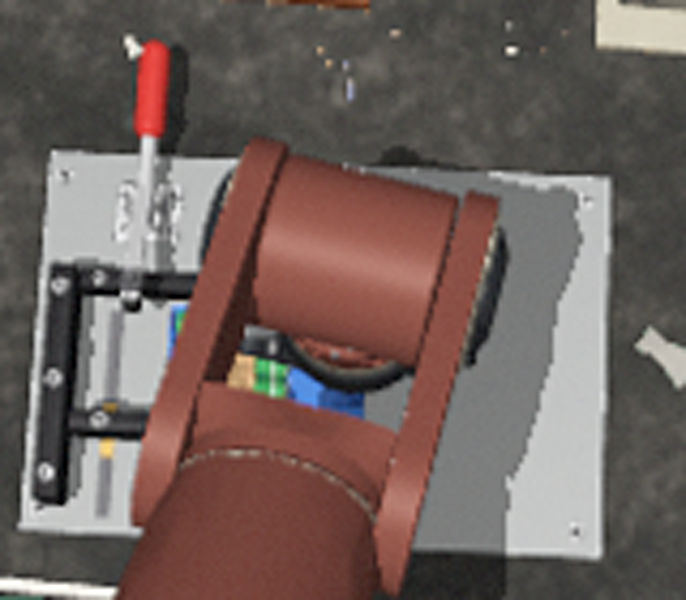

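Request:
carry_out --increments '[[[0,0,0],[-0.03,0.6,0],0],[[0,0,0],[-0.03,0.6,0],0],[[0,0,0],[-0.03,0.6,0],0],[[0,0,0],[0,0.2,0],0],[[0,0,0],[0,0.0,0],0]]'

```text
t: 7.9
tool_pos: [0.4992, 0.0344, 0.1945]
tool_rot: [-1.24, 1.19, 1.234]
contact_force: [0.5, -0.7, 0.3]
opening: 0.0075
```

Request:
carry_out --increments '[[[0,0,0],[0,0.2,0],0],[[0,0,0],[0,0.2,0],0]]'

```text
t: 8.1
tool_pos: [0.4993, 0.0427, 0.1946]
tool_rot: [-1.24, 1.19, 1.234]
contact_force: [0.2, -0.9, -0.6]
opening: 0.0073
```

Request:
carry_out --increments '[[[0,0,0],[0,0.15,0],0]]'

```text
t: 8.2
tool_pos: [0.4996, 0.0445, 0.195]
tool_rot: [-1.246, 1.194, 1.232]
contact_force: [-2.0, -18.2, 3.0]
opening: 0.0074
```

Request:
carry_out --increments '[[[0,0,0],[0,0.15,0],0]]'

```text
t: 8.3
tool_pos: [0.5, 0.0458, 0.1957]
tool_rot: [-1.253, 1.199, 1.23]
contact_force: [-3.0, -16.3, 4.9]
opening: 0.0076
```

Request:
carry_out --increments '[[[0,0,0],[0,0.15,0],0]]'

```text
t: 8.4
tool_pos: [0.5003, 0.047, 0.1963]
tool_rot: [-1.259, 1.204, 1.228]
contact_force: [-3.5, -13.3, 4.1]
opening: 0.0076
```

```bash
python3 - <<'E'
from h import *
head(); 
o=get_obs(); print(toj(o['tool_pos']))
for n in('side','top'):
    im,D=get_image(n); c=im[180:320,230:390];cv2.imwrite(f'pics/{n}5.png',cv2.resize(c,(686,600),interpolation=cv2.INTER_CUBIC))
E
```

```text
8.4 pos [0.5003 0.047  0.1963] head 92.46 down [ 0.003 -0.023 -1.   ] F [ -3.5 -13.3   4.1] op 0.0076
[-0.10034397  0.03266706  0.1843288 ]
```

View pics/side5.png

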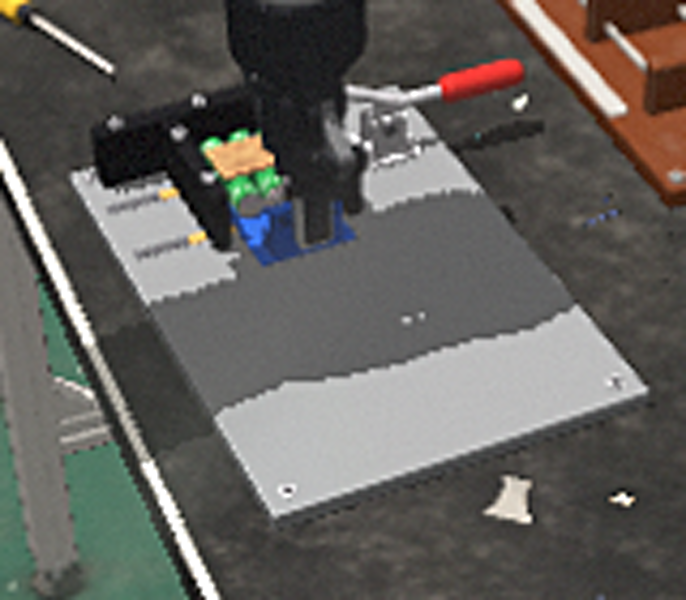

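View pics/top5.png

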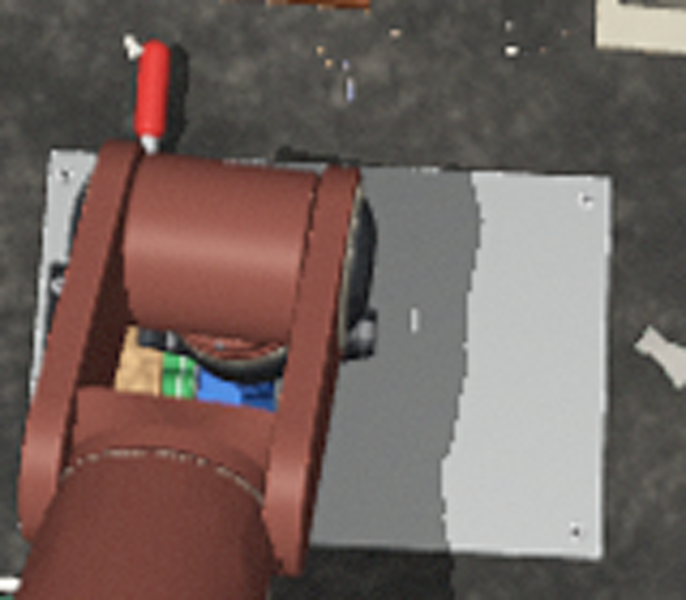

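Request:
carry_out --increments '[[[0.12,0.03,0],[0,-0.07,-0.04],0],[[0.12,0,0],[0,-0.06,-0.04],0],[[0,0,0],[0,0,0],0]]'

```text
t: 8.8
tool_pos: [0.5003, 0.043, 0.1946]
tool_rot: [-1.24, 1.19, 1.24]
contact_force: [0.6, -0.2, -0.9]
opening: 0.0074
```

```bash
python3 - <<'E'
from h import *
head(); 
o=get_obs(); print(toj(o['tool_pos']))
E
```

```text
8.8 pos [0.5003 0.043  0.1946] head 92.4 down [-0.001 -0.    -1.   ] F [ 0.6 -0.2 -0.9] op 0.0074
[-0.10432358  0.0328015   0.18263207]
```

Request:
carry_out --increments '[[[0,0,0],[0,0,0],0.3],[[0,0,0],[0,0,0],0.35],[[0,0,0],[0,0,0],0.35],[[0,0,0],[0,0,0.6],0.35],[[0,0,0],[0,0,1],0.35],[[0,0,0],[0,0,1],0.35],[[0,0,0],[-1,0.2,1],0],[[0,0,0],[-1,0.5,0.5],0]]'

```text
t: 9.6
tool_pos: [0.46, 0.0584, 0.2814]
tool_rot: [-1.236, 1.189, 1.243]
contact_force: [-0.1, 0.3, -0.9]
opening: 0.0016
```

Request:
carry_out --increments '[[[0,0,0],[-1,0.6,0],0],[[0,0,0],[-1,0.6,0],0],[[0,0,0],[-0.6,0.6,0],0],[[0,0,0],[0,0.0,0],0]]'

```text
t: 10.0
tool_pos: [0.4057, 0.0965, 0.2884]
tool_rot: [-1.241, 1.179, 1.236]
contact_force: [-0.4, -0.7, 0.5]
opening: 0.0001
```

```bash
python3 - <<'E'
from h import *
head(); 
o=get_obs(); print(toj(o['tool_pos']),'target',fromj((-.05,.113,0)))
for n in('side','top'):
    im,D=get_image(n); c=im[180:320,230:390];cv2.imwrite(f'pics/{n}6.png',cv2.resize(c,(686,600),interpolation=cv2.INTER_CUBIC))
    for q in ['tray_tab','fence_top','clamp_pad','cork_pad']:
        r=tip_of(n,q)
        if r: print(n,q,round(r[0]['p'],2),np.round(r[0]['centre'],1),toj(dep(n,r[0]['centre'],D)).round(4))
E
```

```text
10.0 pos [0.4057 0.0965 0.2884] head 92.42 down [ 0.008  0.005 -1.   ] F [-0.4 -0.7  0.5] op 0.0001
[-0.04696414  0.12512632  0.27638096] target [0.41794342 0.09401239 0.012     ]
side tray_tab 0.74 [301.6 234.5] [-0.1085  0.0347  0.0164]
side fence_top 0.57 [276.4 216.7] [-0.0469  0.0754  0.043 ]
side clamp_pad 0.67 [295.2 205.2] [0.0009 0.0058 0.0266]
side cork_pad 0.7 [289.3 215.6] [-0.0326  0.0361  0.0246]
top tray_tab 0.74 [293.6 263.2] [-0.1105  0.0303  0.0008]
top fence_top 0.64 [328.2 265.6] [-0.1947  0.0317 -0.0016]
top clamp_pad 0.61 [259.4 248. ] [-0.033   0.0098  0.0671]
top cork_pad 0.7 [260.6 264.4] [-0.0794  0.1049  0.4151]
```

View pics/side6.png

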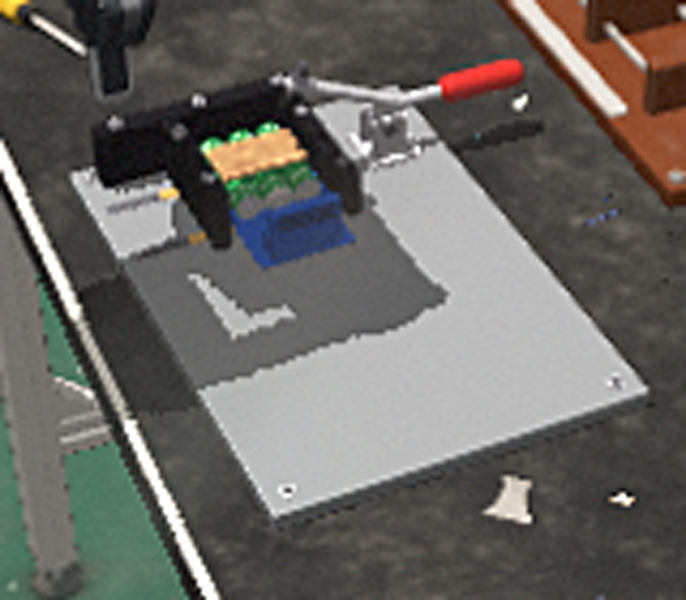

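View pics/top6.png

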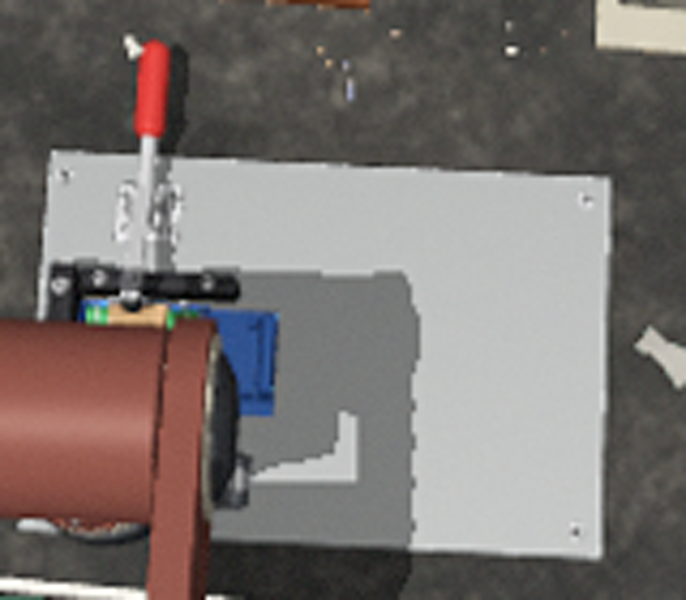

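Request:
carry_out --increments '[[[-0.05,0.08,0],[0.1,0,-0.9],0],[[0,0,0],[0.1,0,-0.9],0],[[0,0,0],[0,0,-0.9],0],[[0,0,0],[0,0,-0.9],0],[[0,0,0],[0,0,-0.6],0],[[0,0,0],[0,0,0],0]]'

```text
t: 11.1
tool_pos: [0.4123, 0.0946, 0.2013]
tool_rot: [-1.238, 1.192, 1.237]
contact_force: [-0.5, 0.1, 0.4]
opening: -0.0003
```

```bash
python3 - <<'E'
from h import *
head(); 
o=get_obs(); print(toj(o['tool_pos']))
for n in('side',):
    im,D=get_image(n); c=im[180:320,230:390];cv2.imwrite(f'pics/{n}7.png',cv2.resize(c,(686,600),interpolation=cv2.INTER_CUBIC))
def cr(p,n='top'): u=proj(n,fromj(p)); return ((u-[230,180])*686/160).round()
print(cr((-.112,.03,.002)),cr((0,.03,0)),cr((-.034,.03,.023)))
E
```

```text
11.1 pos [0.4123 0.0946 0.2013] head 92.18 down [-0.    -0.001 -1.   ] F [-0.5  0.1  0.4] op -0.0003
[-0.04918338  0.11865436  0.18930519]
[275. 356.] [ 78. 347.] [134. 343.]
```

View pics/side7.png

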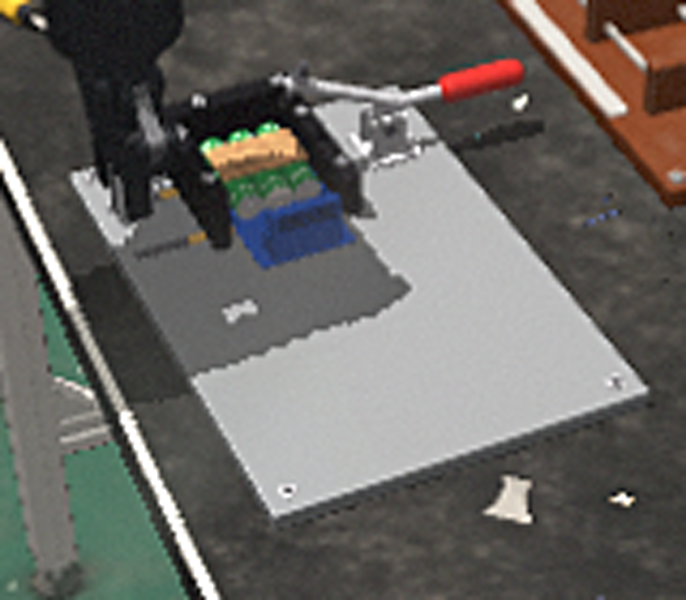

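Request:
carry_out --increments '[[[0,0,0],[0.5,0.02,0],0],[[0,0,0],[0.5,0.02,0],0],[[0,0,0],[0.25,0.01,0],0],[[0,0,0],[0.25,0.01,0],0]]'

```text
t: 11.55
tool_pos: [0.4461, 0.096, 0.2048]
tool_rot: [-1.24, 1.188, 1.233]
contact_force: [-1.7, 1.3, -0.7]
opening: -0.0001
```

Request:
carry_out --increments '[[[0,0,0],[0.2,0.01,0],0]]'

```text
t: 11.65
tool_pos: [0.4486, 0.0962, 0.2043]
tool_rot: [-1.234, 1.198, 1.243]
contact_force: [-27.3, -1.6, 20.2]
opening: 0.0003
```

Request:
carry_out --increments '[[[0,0,0],[0.15,0.01,0],0]]'

```text
t: 11.75
tool_pos: [0.4502, 0.0964, 0.2039]
tool_rot: [-1.23, 1.207, 1.252]
contact_force: [-13.9, -1.0, 11.4]
opening: 0.0002
```

Request:
carry_out --increments '[[[0,0,0],[0.15,0.01,0],0]]'

```text
t: 11.85
tool_pos: [0.4519, 0.0966, 0.2037]
tool_rot: [-1.226, 1.215, 1.259]
contact_force: [-14.0, -2.0, 11.6]
opening: 0.0001
```

Request:
carry_out --increments '[[[0,0,0],[-0.4,-0.02,0],0],[[0,0,0],[-0.6,-0.02,0],0],[[0,0,0],[-0.4,0,1],0],[[0,0,0],[0,0,1],0],[[0,0,0],[0,0,1],0],[[0,0,0],[0,0,1],0],[[0,0,0],[0,0,0],0]]'

```text
t: 12.55
tool_pos: [0.4237, 0.0959, 0.2877]
tool_rot: [-1.228, 1.211, 1.256]
contact_force: [0.3, 0.4, 0.1]
opening: 0.0001
```

```bash
python3 - <<'E'
from h import *
head(); 
o=get_obs(); print(toj(o['tool_pos']))
for n in('side','top'):
    im,D=get_image(n); c=im[180:320,230:390];cv2.imwrite(f'pics/{n}8.png',cv2.resize(c,(686,600),interpolation=cv2.INTER_CUBIC))
    for q in ['tray_tab','fence_top','clamp_pad','cork_pad']:
        r=tip_of(n,q)
        if r: print(n,q,round(r[0]['p'],2),np.round(r[0]['centre'],1),toj(dep(n,r[0]['centre'],D)).round(4))
E
```

```text
12.55 pos [0.4237 0.0959 0.2877] head 92.26 down [-0.025 -0.003 -1.   ] F [0.3 0.4 0.1] op 0.0001
[-0.04832073  0.1072196   0.27571982]
side tray_tab 0.78 [301.5 233.4] [-0.1076  0.0345  0.0191]
side fence_top 0.78 [278.2 215.2] [-0.0411  0.0685  0.0417]
side clamp_pad 0.56 [297.2 203.5] [-0.0325  0.0129  0.0549]
side cork_pad 0.92 [291.5 213.9] [-0.0295  0.0287  0.0256]
top tray_tab 0.67 [291.2 260.3] [-0.1061  0.029   0.0323]
top clamp_pad 0.77 [260.6 252.8] [-0.0775  0.085   0.4108]
```

View pics/side8.png

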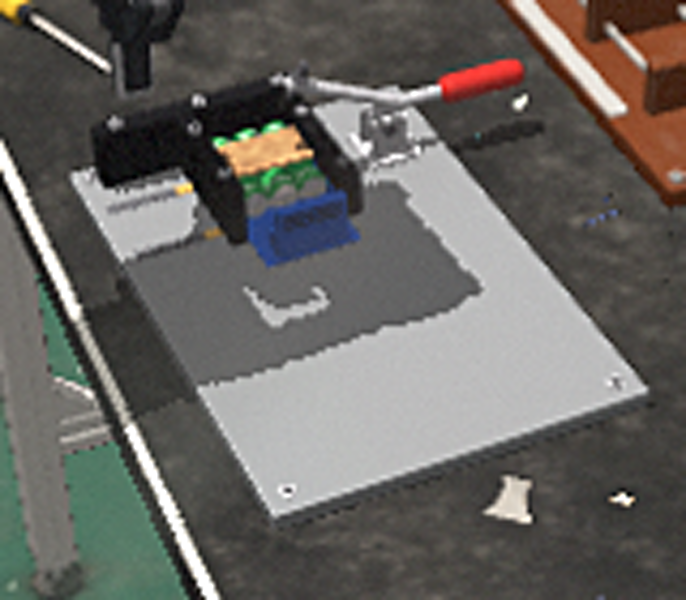

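View pics/top8.png

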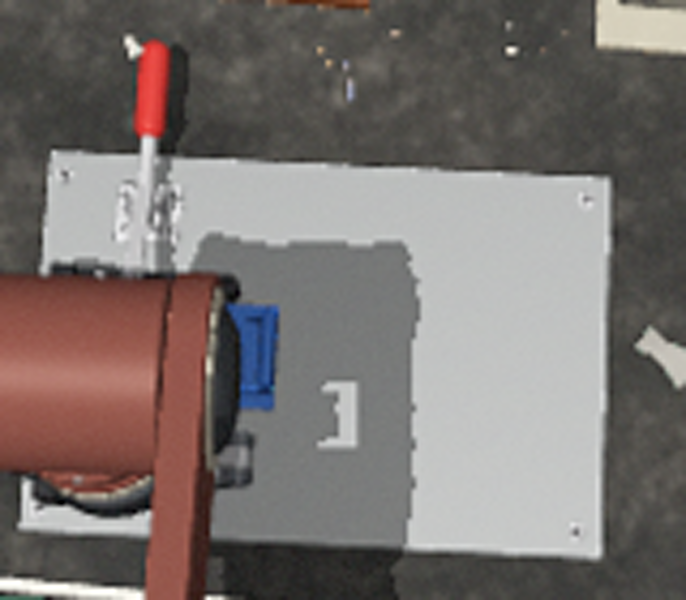

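Request:
carry_out --increments '[[[0.03,-0.25,0],[0.9,0.15,0.1],0],[[0,0,0],[0.9,0.2,0],0],[[0,0,0],[0.9,0.2,0],0],[[0,0,0],[0.9,0.2,0],0],[[0,0,0],[0.9,0.2,0],0],[[0,0,0],[0,0,0],0]]'

```text
t: 13.65
tool_pos: [0.5149, 0.1155, 0.2834]
tool_rot: [-1.233, 1.199, 1.246]
contact_force: [-1.0, -0.4, 0.1]
opening: 0.0001
```

```bash
python3 - <<'E'
from h import *
head(); 
o=get_obs(); print(toj(o['tool_pos']))
for n in('side',):
    im,D=get_image(n); c=im[180:320,230:390];cv2.imwrite(f'pics/{n}9.png',cv2.resize(c,(686,600),interpolation=cv2.INTER_CUBIC))
E
```

```text
13.65 pos [0.5149 0.1155 0.2834] head 92.25 down [-0.011 -0.001 -1.   ] F [-1.  -0.4  0.1] op 0.0001
[-0.03254964  0.01521392  0.27142566]
```

View pics/side9.png

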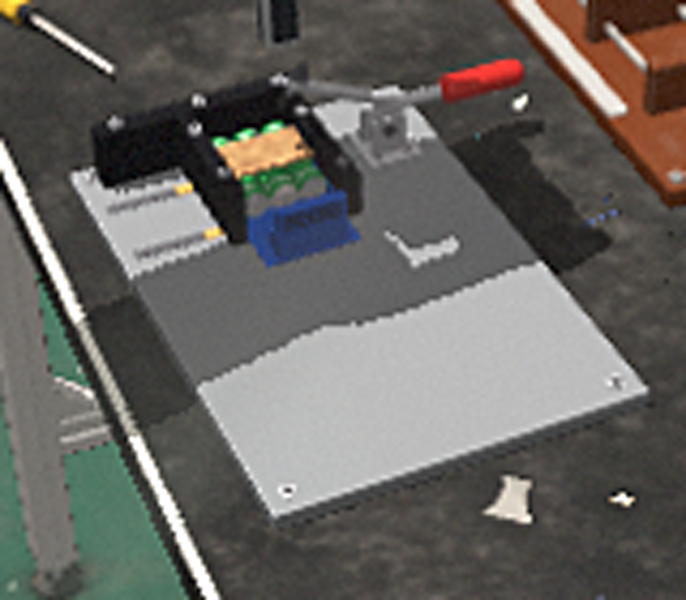

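Request:
carry_out --increments '[[[0,-0.1,0],[0,0,-0.6],0],[[0,0,0],[0,0,-0.6],0],[[0,0,0],[0,0,-0.5],0],[[0,0,0],[0,0,-0.3],0]]'

```text
t: 14.1
tool_pos: [0.5114, 0.1151, 0.2418]
tool_rot: [-1.235, 1.197, 1.244]
contact_force: [-2.9, -0.1, 3.5]
opening: -0.0001
```

Request:
carry_out --increments '[[[0,0,0],[0,0,-0.25],0],[[0,0,0],[0,0,-0.2],0]]'

```text
t: 14.3
tool_pos: [0.5099, 0.115, 0.2314]
tool_rot: [-1.233, 1.2, 1.247]
contact_force: [-2.2, 0.5, 3.0]
opening: 0.0
```

Request:
carry_out --increments '[[[0,0,0],[0,0,-0.15],0]]'

```text
t: 14.4
tool_pos: [0.5096, 0.115, 0.2279]
tool_rot: [-1.233, 1.201, 1.247]
contact_force: [-1.9, -0.8, 3.3]
opening: 0.0003
```

Request:
carry_out --increments '[[[0,0,0],[0,0,-0.1],0]]'

```text
t: 14.5
tool_pos: [0.5098, 0.1151, 0.2272]
tool_rot: [-1.233, 1.202, 1.248]
contact_force: [-10.6, 0.1, 22.5]
opening: 0.0001
```

Request:
carry_out --increments '[[[0,0,0],[0,0,-0.1],0]]'

```text
t: 14.6
tool_pos: [0.5101, 0.1151, 0.2273]
tool_rot: [-1.232, 1.203, 1.25]
contact_force: [-10.6, -1.9, 18.4]
opening: -0.0002
```

```bash
python3 - <<'E'
from h import *
head(); 
o=get_obs(); print(toj(o['tool_pos']))
for n in('side','top'):
    im,D=get_image(n); c=im[180:320,230:390];cv2.imwrite(f'pics/{n}10.png',cv2.resize(c,(686,600),interpolation=cv2.INTER_CUBIC))
E
```

```text
14.6 pos [0.5101 0.1151 0.2273] head 92.29 down [-0.016 -0.002 -1.   ] F [-10.6  -1.9  18.4] op -0.0002
[-0.03268285  0.02001414  0.21527679]
```

View pics/side10.png

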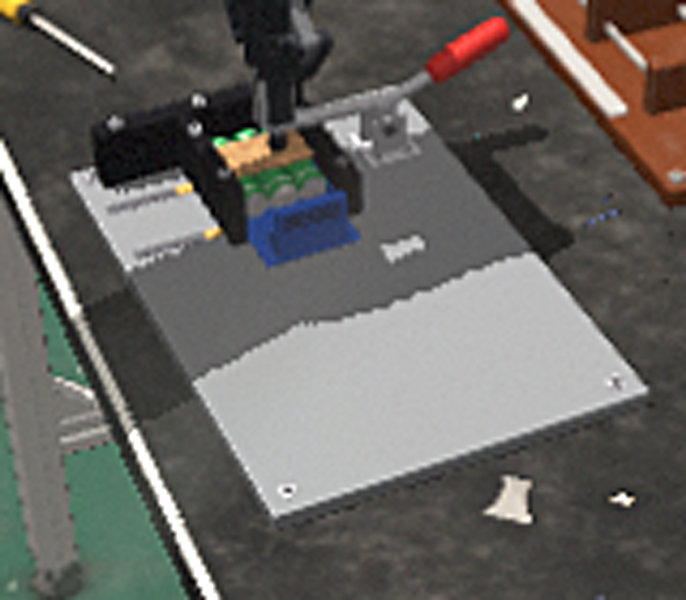

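Request:
carry_out --increments '[[[0,0,0],[0,0,0],0],[[0,0,0],[0,0,0.5],0],[[0,0,0],[0,0,1],0],[[0,0,0],[0,0,1],0],[[0,0,0],[0,0,1],0],[[0,0,0],[-1,0,1],0],[[0,0,0],[-1,1,1],0],[[0,0,0],[-1,1,1],0]]'

```text
t: 15.5
tool_pos: [0.4502, 0.1538, 0.3616]
tool_rot: [-1.231, 1.202, 1.242]
contact_force: [-0.3, 0.7, 0.3]
opening: 0.0003
```

Request:
carry_out --increments '[[[0,0,0],[-0.5,1,1],0],[[0,0,0],[-0.5,1,0],0],[[0,0,0],[-0.5,1,0],0],[[0,0,0],[-0.5,1,0],0],[[0,0,0],[-0.5,1,0],0],[[0,0,0],[-0.5,1,0],0],[[0,0,0],[0,1,0],0],[[0,0,0],[0,0,0],0]]'

```text
t: 16.3
tool_pos: [0.3864, 0.3004, 0.3919]
tool_rot: [-1.237, 1.178, 1.229]
contact_force: [-0.3, -0.6, 0.5]
opening: -0.0002
```

```bash
python3 - <<'E'
from h import *
head(); 
def cr(p,n='top'): u=proj(n,fromj(p)); return ((u-[230,180])*686/160).round()
for n in('side','top'):
    im,D=get_image(n); c=im[180:320,230:390];cv2.imwrite(f'pics/{n}11.png',cv2.resize(c,(686,600),interpolation=cv2.INTER_CUBIC))
    for q in ['tray_tab','fence_top','clamp_pad','cork_pad','clamp_handle']:
        r=tip_of(n,q)
        if r: print(n,q,round(r[0]['p'],2),np.round(r[0]['centre'],1),toj(dep(n,r[0]['centre'],D)).round(4))
for p in [(-.112,0,.002),(-.112,.06,.002),(-.047,.06,.041),(-.047,.072,.041),(-.034,-.113,.016)]: print(p,cr(p),cr(p,'side'))
E
```

```text
16.3 pos [0.3864 0.3004 0.3919] head 92.07 down [ 0.013  0.006 -1.   ] F [-0.3 -0.6  0.5] op -0.0002
side tray_tab 0.9 [299.3 234. ] [-0.1081  0.0405  0.0196]
side fence_top 0.82 [279.2 214.8] [-0.0412  0.0658  0.0421]
side cork_pad 0.9 [294.9 213.1] [-0.0336  0.0209  0.0283]
side clamp_handle 0.84 [340.9 188.7] [-0.0334 -0.1098  0.065 ]
top tray_tab 0.61 [291.8 261.2] [-0.1078  0.0314  0.0343]
top fence_top 0.79 [260.9 273.1] [-0.0376  0.0641  0.0401]
top cork_pad 0.75 [262.8 261.8] [-0.0381  0.0342  0.0226]
top clamp_handle 0.93 [261.2 200.6] [-0.0278 -0.1068  0.058 ]
(-0.112, 0, 0.002) [278. 304.] [365. 240.]
(-0.112, 0.06, 0.002) [272. 408.] [270. 269.]
(-0.047, 0.06, 0.041) [150. 392.] [224. 153.]
(-0.047, 0.072, 0.041) [148. 414.] [205. 159.]
(-0.034, -0.113, 0.016) [153.  99.] [480. 103.]
```

View pics/side11.png

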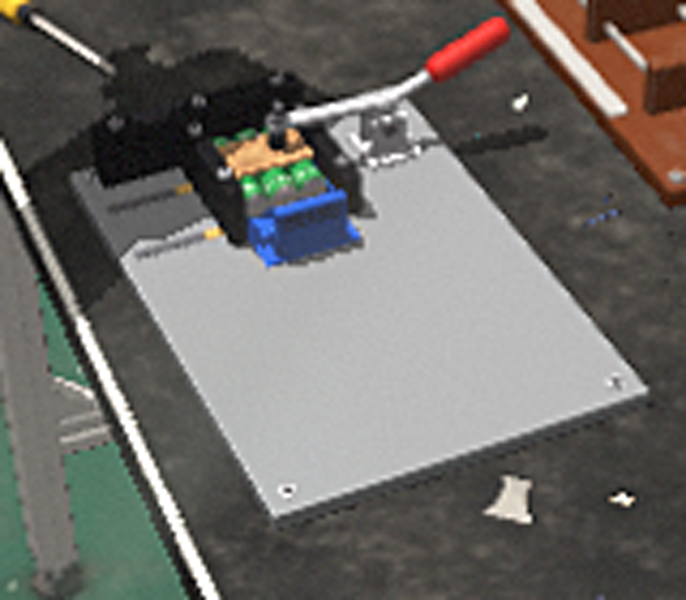

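View pics/top11.png

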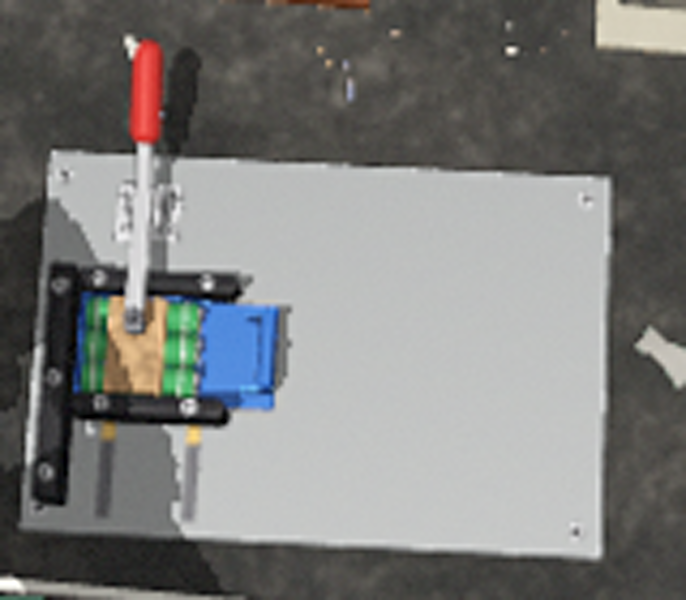

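```bash
python3 - <<'E'
from h import *
im,D=get_image('top')
c,M,p=cam('top');K=np.array([[c['fx'],0,c['cx']],[0,c['fy'],c['cy']],[0,0,1]])
v,u=np.mgrid[235:300,235:300]; u=u.ravel();v=v.ravel()
w=cv2.undistortPoints(np.stack([u,v],1).astype(float).reshape(-1,1,2),K,np.array([c['k1'],0,0,0,0.])).reshape(-1,2)
P=(np.c_[w,np.ones(len(w))]*D[v,u][:,None])@M.T+p
Q=(P-J0)@np.stack([JX,JY,[0,0,1]]).T
def st(nm,m): print(nm,m.sum(),np.percentile(Q[m],[2,50,98],axis=0).round(4).tolist())
st('fence',(Q[:,2]>.034)&(Q[:,2]<.05)&(Q[:,1]>.045)&(Q[:,1]<.1)&(Q[:,0]>-.1)&(Q[:,0]<-.01))
st('siderail',(Q[:,2]>.022)&(Q[:,2]<.034)&(Q[:,1]>-.025)&(Q[:,1]<.004)&(Q[:,0]>-.1)&(Q[:,0]<-.05))
st('backrail',(Q[:,2]>.034)&(Q[:,2]<.05)&(Q[:,0]>-.01)&(Q[:,0]<.03)&(Q[:,1]>.08))
st('bar',(abs(Q[:,0]+.03)<.008)&(Q[:,1]>-.03)&(Q[:,1]<.03)&(Q[:,2]>.03))
for ys in (-.02,-.01,0,.01,.02):
    m=(abs(Q[:,0]+.032)<.006)&(abs(Q[:,1]-ys)<.004)&(Q[:,2]>.03); print(ys,m.sum(),np.median(Q[m,2]).round(4) if m.sum() else '')
cr=im[235:300,235:305]; cv2.imwrite('pics/t12.png',cv2.resize(cr,(646,600),interpolation=cv2.INTER_CUBIC))
E
```

```text
fence 169 [[-0.0839, 0.0595, 0.035], [-0.0475, 0.0659, 0.0395], [-0.012, 0.0712, 0.044]]
siderail 79 [[-0.0866, -0.0124, 0.0224], [-0.0695, -0.0057, 0.0263], [-0.0508, -0.0005, 0.0313]]
backrail 104 [[0.0008, 0.0819, 0.0348], [0.008, 0.0989, 0.038], [0.015, 0.1175, 0.0423]]
bar 99 [[-0.0378, -0.0277, 0.0329], [-0.0334, -0.0011, 0.0397], [-0.0279, 0.0246, 0.052]]
-0.02 13 0.0373
-0.01 12 0.0396
0 16 0.0375
0.01 12 0.0402
0.02 19 0.046
```

View pics/t12.png

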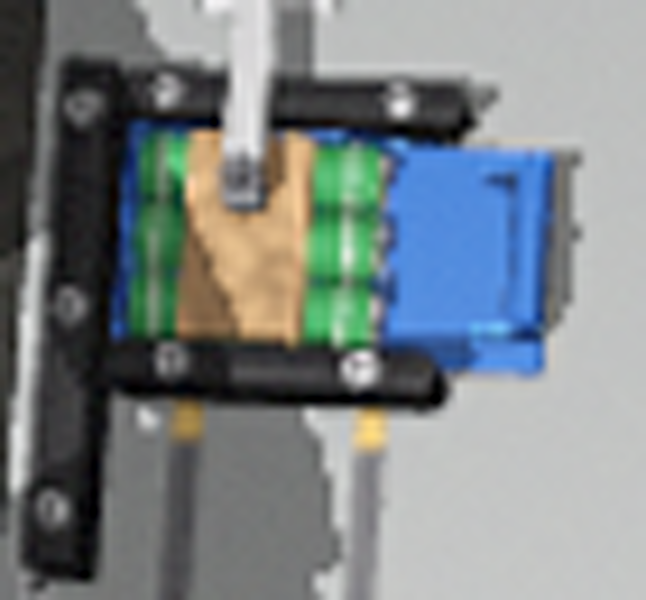

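```bash
python3 -c "
from station import *
print(get_obs()['t'],finish_job())"
```

```text
the job is handed in; nothing more can be done
16.95 None
```

I slid the tray by its tab into the bay until it met the back rail. Then I pushed the fence snug against it with shut fingers and pressed the clamp down onto the cork pad. The job was handed in at about 17 s of the 51 s allowed, with the arm clear of everything. The hand-in gives no verdict.

Last checks from the cameras and forces:
- **Tray:** its rear edge is within about 1–2 mm of where it should be when home, and its side is flush with the fixed rail. It is square as far as the picture resolves.
- **Tray contact:** the tray stopped with about 18 N at the back rail. I then backed the tool off a little before letting go, so a gap of about 1 mm at the nose is possible.
- **Tray tilt:** the tool tilted about 0.02 rad against the back rail and I straightened it at once. The tray's rear may have risen 2–3 mm for a moment, by estimate.
- **Fence:** the depth image puts its centre at jig y = 65.9 mm, which is about 15 mm of travel. It stopped firmly, at about 27 N.
- **Clamp:** it stopped at about 22 N. The bar top is about 40 mm above the plate, which fits an angle of about 0.06 rad.
- **Disagreement:** a by-eye reading of the fence in the last picture was about 3 mm off, but the depth image agreed with snug. Single network readings scattered by several mm.
- **Other things on the bench:** I never went near the multimeter, cutter or grey box, but did not measure them again at the end.

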